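# Chuck the grinding point and offer it the frosted end of a glass mount, label up

### The job

Get ready to grind the end edge of a glass specimen mount: first turn the sleeve of the little bench grinder's chuck clockwise, seen from above, until it comes to its stop with the three jaws tight on the grinding point that now stands loose in it, and let go of the sleeve. Then pick up the glass mount that lies label side up: every mount has one corner cut off at its frosted end, and only when the label side is up and the frosted end points away from you is that corner on your right (the mount that lies label side down is finished; leave it alone). Offer the middle of the mount's frosted end edge to the head of the point, mount level and label side still up, clear of the chuck, and finish while still holding it there, lightly pressed against the point.

Things in the scene. Friction and masses are not known exactly. Their poses are not given: they have to be found in the camera images.
- grinder: small bench edging grinder, fixed to the worktop, motor off: round grey housing, 116 mm across (plus a switch box that stands 9 mm out at its -x side) and 30 mm high, with an upright chuck in the middle. Origin on the chuck's axis at the underside of the housing, z up. The steel chuck sleeve is 44 mm across and stands from 42 to 68 mm above the worktop; above it are a nose ring to 72.5 mm and three jaws whose tops are at 75 mm.
- sleeve (a joint): turn of the chuck's sleeve about its upright axis, rad, growing clockwise seen from above; 0 = jaws wide open, starts between 0 and 0.3. The three jaws are coupled to it and move inwards 2.9 mm per rad; they meet the point's shank at about 1.08, grip it harder from there on, and at 1.3 the sleeve comes to its stop, fully tight. It turns with about 0.14 N m of friction, little more while it tightens, and stays where it is left.
- sleeve_grip (a point): point on the sleeve's axis at mid-grip height, 56 mm above the worktop; it turns with the sleeve
- jaw_0: one of the chuck's three dark steel jaws (5 mm wide, 65 to 75 mm above the worktop); origin on the chuck's axis at worktop height when wide open
- jaw_1: second jaw, as jaw_0
- jaw_2: third jaw, as jaw_0
- point: mounted grinding point standing loose in the open chuck: steel shank 8 mm thick, 41 mm long, in a bore whose floor is 38 mm above the worktop; on top a dull grey cylindrical abrasive head, 16 mm across and 17 mm high. Overall 58 mm long, 30 g. Origin at the centre of the shank's foot, z along the point. Its head reaches from 79 to 96 mm above the worktop.
- point_head (a point): centre of the point's abrasive head, 49.5 mm above its foot, on its axis (87.5 mm above the worktop)
- mount: the glass mount that lies label side up on the dark rubber mat (fixed, 7 mm thick): clear glass plate 100 x 46 x 8 mm, 92 g, square edges. Origin at the centre of its underside; +x along its length towards the frosted end, +z out of the label face. The last 22 mm at the +x end are frosted white on the label face; the corner at +x, -y is cut off at 45 degrees (12 mm off each edge). The straight part of the frosted end edge runs from y = -11 to +23 mm at x = 50 mm.
- label_edge (a point): middle of the mount's frosted end edge: x = 50, y = 0, half-way up the thickness (z = 4 mm)
- cut_corner (a point): middle of the mount's cut corner (x = 44, y = -17, z = 4 mm)
- done_mount: the finished glass mount, same size, lying label side down at first near the other one: origin at the centre of the face it lies on, +z up, +x towards its frosted end; seen from above with the frosted end away from you its cut corner is on the left (+x, +y), and the frosting shows through the glass. Leave it where it is.

How it is judged:
By the outcome, as a careful person would: the job done as asked, in the order asked, and still so for the second after the job is handed in, while the arm keeps its last pose, push and grip.
It also fails if it takes over 61 s, if anything falls off the work surface, if the arm or the gripper's body presses on something with over 40 N, if the wrist force passes 120 N, or if a joint passes its speed limit or range.

### The arm

A 6-joint arm with a two-finger parallel gripper is mounted at the origin on a cart in front of the work surface, level with it; the furniture and walls round the work are solid. World frame = base frame: x ahead of the robot, y to its left, z up, the work surface at z = 0. Lengths are in m, angles in rad, forces in N, time in s.
With the tool pointing down it reaches from about 0.375 to 0.975 m from the base axis. Payload 3.8 kg.
Tool frame: the origin (TCP) lies midway between the tips of the shut fingers; the grasp point (between the pads) lies 19 mm behind it; z points along the fingers, y is the direction in which the jaws open and shut (so a half turn about z gives the same grasp; the last joint's range is limited). The gripper opens to 85 mm and grips with 20 to 120 N. Pads are 22 mm wide; open, the fingers measure 114 mm over their backs; the gripper's body (76 mm by 85 mm) begins 54 mm behind the grasp point. The pads swing forward as they close: fully open they stand 13 mm farther back than shut.
Start: joints at [-1.36, 0.264, 1.604, -0, 1.274, -0.037], TCP at [0.166, -0.654, 0.205] pointing down, gripper open.
Joint ranges: [-2.63, 2.63], [-0.94, 2.18], [0.31, 2.57], [-1.31, 4.45], [0, 2.66], [-2.55, 2.55]. Speed limits (rad/s): [2.57, 2.57, 3.14, 3.14, 3.14, 3.14].

### API

Orientations are given as a rotation vector (axis times angle).
In Python, from workcell import bot gives the robot as it stands.
- The arm moves only by the tool drive_tool, never from a script. Its argument "deltas" is a list of rows, each an object with "hand": the opening, from 0 (shut) to 1 (fully open); "offset": the shift along the world's x, y, z in cm, a list of three; "angular": the turn, a rotation vector about the world's x, y, z in degrees, a list of three. A call has 1 to 8 rows; each row is the pose to reach, as a shift and turn from the pose commanded when the call began; what a row does not reach only later rows make up. A row lasts 1/8 s, in which the tool goes at most 62.5 mm and 10.7 degrees, less where a joint would pass 70% of its speed; a pose out of reach is approached as far as the arm can. A call with a gripper value outside its range is refused whole. The fingers move at their own pace and stop on an object; "force" is the grip in N (left out, the last holds). Time passes only in rows, so rows that repeat a pose let the fingers close. It gives the time, the measured TCP pose, the force and the opening at its end, in the units of the state.
- bot.read_state(): the state, without advancing time (a new reading comes with each control period).
- bot.read_camera(name): name is "side" or "top"; returns a dict with "frame" (400x640x3 uint8, blue, green, red), "mtx" (3x3 intrinsics, pixels), "R" (3x3) and "t" (3): a world point X has camera coordinates R X + t. Camera axes: x right, y down, z forward; pixel columns grow to the right and rows downward; lengths in m; the calibration is good to about 2 mm. A picture is of the moment at which its call begins. There is no depth.
- bot.finish_job(): hands the job in, once; it reports no verdict.
The state is a dict: "time": time; "q": joint angles; "joint_vel": joint speeds; "joint_torque": joint torques, N m; "tool_pos": TCP position; "tcp_rot": TCP orientation; "wrist_force": force on the tool from outside, world axes, zero at the start; "torque": the same for the moment, N m; "width": opening from 0.0 (shut) to 1.0 (fully open).
Only numpy, scipy, OpenCV 4.12 (cv2) and the standard library are available. Lean on these libraries where they do the work, as an engineer would, in place of code of your own. Each camera call takes 0.05 s, during which the arm holds its last target. There are 200 camera calls.

## Working session

There is one attempt and no reset: what is moved stays moved. The work goes in short steps, Python scripts to look and compute and a tool call to move; the robot and the scene stay as the last step left them, time stands still between calls to the robot, and variables do not carry over. Pictures are saved under pics/ and viewed, about 8 in all and at most 12, crops included, and the job is handed in when it is done.

Besides the shell and the picture viewer there is one more tool, called after "Emit:" as a command line: name --argument value ..., lists and objects as JSON in quotes. drive_tool: Moves the arm, as the interface text tells. Its arguments: {"type":"object","properties":{"deltas":{"type":"array"},"force":{"type":"number"}},"required":["deltas"]}

```bash
mkdir -p pics; cat > h.py <<'E'
import numpy as np, cv2
from workcell import bot
def snap(n,f):
    c=bot.read_camera(n); cv2.imwrite('pics/'+f,c['frame']); np.savez('pics/'+f[:-4]+'.npz',m=c['mtx'],R=c['R'],t=c['t']); return c
def load(f): return np.load('pics/'+f+'.npz')
def atz(f,uv,z):
    c=load(f); C=-c['R'].T@c['t']; out=[]
    for p in uv:
        d=c['R'].T@np.linalg.solve(c['m'],[p[0],p[1],1]); out.append(C+d*(z-C[2])/d[2])
    return np.array(out)
def tri(obs):
    A=[];b=[]
    for f,p in obs:
        c=load(f); C=-c['R'].T@c['t']; d=c['R'].T@np.linalg.solve(c['m'],[p[0],p[1],1]); d/=np.linalg.norm(d)
        P=np.eye(3)-np.outer(d,d); A.append(P); b.append(P@C)
    A=np.vstack(A);b=np.hstack(b); x,r,_,_=np.linalg.lstsq(A,b,rcond=None); return x,np.sqrt(r)
def proj(f,X):
    c=load(f); p=c['m']@(c['R']@np.array(X)+c['t']); return p[:2]/p[2]
E
python3 -c "
from h import *
np.set_printoptions(precision=3,suppress=True)
for n in ('top','side'):
    c=snap(n,n+'0.png'); print(n,c['mtx'],-c['R'].T@c['t'],c['R'])
print(bot.read_state())"
```

```text
top [[464.225   0.    325.887]
 [  0.    464.225 198.475]
 [  0.      0.      1.   ]] [ 0.345 -0.209  0.917] [[-0.026 -0.999  0.039]
 [-0.985  0.019 -0.172]
 [ 0.171 -0.043 -0.984]]
side [[482.971   0.    324.879]
 [  0.    482.971 199.161]
 [  0.      0.      1.   ]] [ 0.406 -1.131  0.417] [[ 0.996 -0.09   0.018]
 [-0.014 -0.343 -0.939]
 [ 0.09   0.935 -0.343]]
{'time': 0.1, 'q': array([-1.36 ,  0.265,  1.605, -0.   ,  1.274, -0.037]), 'joint_vel': array([ 0.001, -0.001, -0.003, -0.001, -0.   ,  0.001]), 'joint_torque': array([  0.   , -51.671, -36.859,  -0.   ,   0.006,   0.   ]), 'tool_pos': array([ 0.165, -0.654,  0.203]), 'tcp_rot': array([-3.115, -0.388,  0.   ]), 'wrist_force': array([-0.458,  0.096,  0.027]), 'torque': array([ 0.02 , -0.011, -0.003]), 'width': 1.0006736387058623}
```

View pics/top0.png

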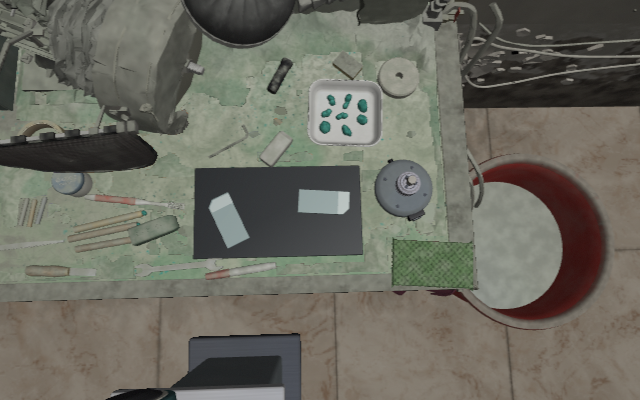

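View pics/side0.png

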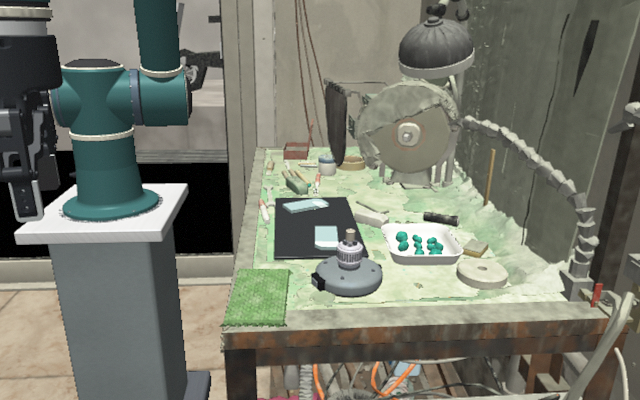

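The top picture shows the grinder at about (405,188), with mounts at about (228,220) and (324,202) on the mat. I'll enlarge both regions.

```bash
python3 -c "
from h import *
a=cv2.imread('pics/top0.png');s=cv2.imread('pics/side0.png')
c1=cv2.resize(a[155:265,190:390],None,fx=4,fy=4,interpolation=cv2.INTER_CUBIC)[:, :]
cv2.imwrite('pics/c1.png',c1)
g=cv2.resize(a[145:225,365:445],(480,480),interpolation=cv2.INTER_CUBIC)
k=cv2.resize(s[220:300,305:390],(510,480),interpolation=cv2.INTER_CUBIC)[:,:310*1]
k=cv2.resize(s[220:300,308:388],(480,480),interpolation=cv2.INTER_CUBIC)
cv2.imwrite('pics/c2.png',cv2.resize(np.hstack([g,k]),(800,400)))
"
```

```text
(no output)
```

View pics/c1.png

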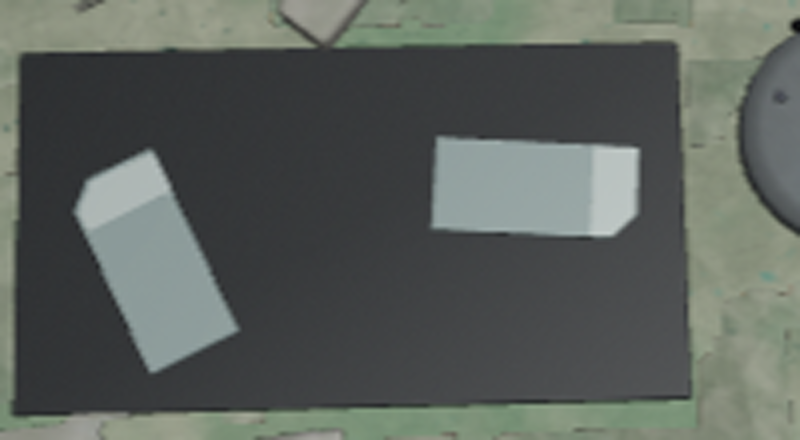

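View pics/c2.png

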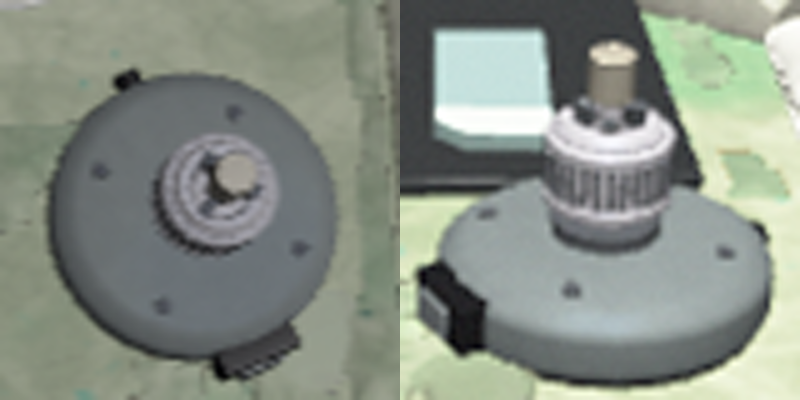

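Right mount: the cut corner is on the right when looking towards its frosted end (image right), so it is the label-up one. The left mount is the finished one. The point's head top is at (412,180) in the top view and (350.6,229.4) in the side view.

```bash
python3 -c "
from h import *
np.set_printoptions(precision=4,suppress=True)
print('headtop',tri([('top0',(412,179.8)),('side0',(350.6,229.4))]))
print('housing ctr z.03',atz('top0',[(365+192/5,145+214/5)],.03),'sleeve',atz('top0',[(409.4,183)],.070))
T=[(299,189),(349.5,191.75),(343.5,214.25),(297.75,212.25),(349.5,208.25)]
P=atz('top0',T,.015);print(P)
e=lambda i,j:np.linalg.norm(P[i]-P[j]);print(e(0,3),e(0,1))
d=P[1]-P[0];print('yaw',np.degrees(np.arctan2(d[1],d[0])));d=P[2]-P[3];print(np.degrees(np.arctan2(d[1],d[0])))
# side check of frosted top corners: (434,29),(543,29) far; near (434,132)?
S=[(308+(434-400)/5,220+29/5),(308+(543-400)/5,220+29/5),(308+(434-400)/5,220+125/5)]
print(atz('side0',S,.015))
print('mat corner',tri([('top0',(190+690/4,155+398/4)),('side0',(273.5,258))]))
print('tri far corners',tri([('top0',T[3]),('side0',S[0])]),tri([('top0',T[0]),('side0',S[1])]))
import cv2
from scipy.spatial.transform import Rotation as Ro
print(Ro.from_rotvec(bot.read_state()['tcp_rot']).as_matrix())
"
```

```text
headtop (array([ 0.5193, -0.4023,  0.0963]), array([0.0013]))
housing ctr z.03 [[ 0.5167 -0.3999  0.03  ]] sleeve [[ 0.5179 -0.4031  0.07  ]]
[[ 0.5211 -0.1952  0.015 ]
 [ 0.5137 -0.2951  0.015 ]
 [ 0.4689 -0.2817  0.015 ]
 [ 0.4748 -0.192   0.015 ]
 [ 0.4806 -0.2939  0.015 ]]
0.04643697795397932 0.10010495749553364
yaw -94.26452377377836
-93.7307978623438
[[ 0.4761 -0.1947  0.015 ]
 [ 0.5222 -0.1969  0.015 ]
 [ 0.4696 -0.2883  0.015 ]]
mat corner (array([ 0.3902, -0.3173,  0.004 ]), array([0.0003]))
tri far corners (array([ 0.4757, -0.192 ,  0.0138]), array([0.001])) (array([ 0.5219, -0.1953,  0.0142]), array([0.0008]))
[[ 0.9695  0.2452 -0.0004]
 [ 0.2452 -0.9695  0.002 ]
 [ 0.0001 -0.002  -1.    ]]
```

Plan: go above the chuck axis at (0.518, -0.402), turning 30° counter-clockwise on the way.

Emit:
drive_tool --deltas '[{"hand": 1, "offset": [5, 3.6, 0], "angular": [0, 0, 5]}, {"hand": 1, "offset": [10, 7.2, 0], "angular": [0, 0, 10]}, {"hand": 1, "offset": [15, 10.8, 0], "angular": [0, 0, 15]}, {"hand": 1, "offset": [20, 14.4, 0], "angular": [0, 0, 20]}, {"hand": 1, "offset": [25, 18, 0], "angular": [0, 0, 25]}, {"hand": 1, "offset": [30, 21.6, 0], "angular": [0, 0, 30]}, {"hand": 1, "offset": [35.2, 25.2, -2], "angular": [0, 0, 30]}, {"hand": 1, "offset": [35.2, 25.2, -4], "angular": [0, 0, 30]}]' --force 60

```text
time: 1.1
tool_pos: [0.5208, -0.3995, 0.1641]
tcp_rot: [2.908, 1.189, 0.002]
wrist_force: [0.2, -0.1, 0.4]
width: 1.001
```

Emit:
drive_tool --deltas '[{"hand": 1, "offset": [0, 0, -5], "angular": [0, 0, 0]}, {"hand": 1, "offset": [0, 0, -7], "angular": [0, 0, 0]}, {"hand": 1, "offset": [0, 0, -7], "angular": [0, 0, 0]}]'

```text
time: 1.48
tool_pos: [0.5152, -0.4016, 0.092]
tcp_rot: [-2.907, -1.178, 0.004]
wrist_force: [-0.3, -0.1, 0.4]
width: 1.001
```

```bash
python3 -c "
from h import *
np.set_printoptions(precision=4,suppress=True)
a=snap('top','top1.png')['frame'];s=snap('side','side1.png')['frame']
cv2.imwrite('pics/c3.png',np.hstack([cv2.resize(a[110:240,335:465],(400,400),interpolation=cv2.INTER_CUBIC),cv2.resize(s[160:290,285:415],(400,400),interpolation=cv2.INTER_CUBIC)]))
q=bot.read_state();print(q['tool_pos'],q['q'],q['wrist_force'])
print(proj('side1',q['tool_pos']))
"
```

```text
[ 0.5177 -0.4036  0.0959] [-0.7     0.3119  1.7513 -0.0001  1.0768  0.1004] [-0.0685 -0.5042 -0.5907]
[349.2   230.099]
```

View pics/c3.png

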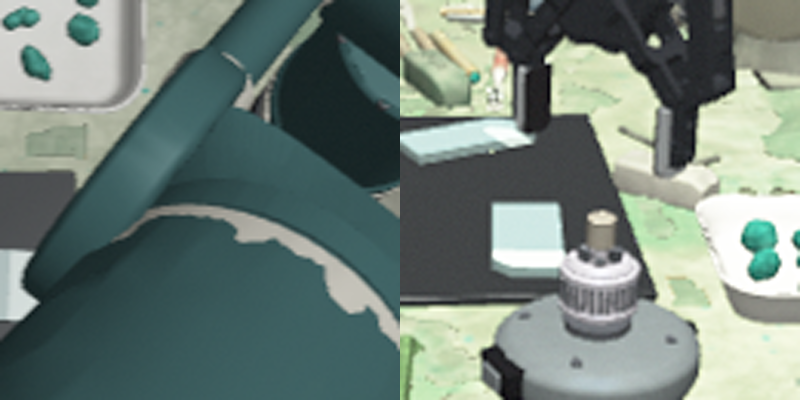

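```bash
python3 -c "
from h import *
np.set_printoptions(precision=4,suppress=True)
for z in (.095,.108,.12,.13):
  for s in (-1,1): print(z,s,proj('side1',[.518+s*.033,-.402-s*.035,z]))
print(proj('side1',[.518,-.402,.096]))
for i in range(4):
  q=bot.read_state();print(q['time'],q['tool_pos'],q['tcp_rot'])
a=cv2.imread('pics/side1.png')
cv2.imwrite('pics/c4.png',cv2.resize(a[60:290,240:460],None,fx=2.6,fy=2.6,interpolation=cv2.INTER_CUBIC))
"
```

```text
0.095 -1 [327.4494 222.3955]
0.095 1 [372.6715 238.5998]
0.108 -1 [327.5976 215.3932]
0.108 1 [373.0935 231.1489]
0.12 -1 [327.7359 208.8622]
0.12 1 [373.4874 224.1941]
0.13 -1 [327.8522 203.3697]
0.13 1 [373.8189 218.3409]
[349.2431 229.6447]
1.575 [ 0.5177 -0.4036  0.0959] [2.9101 1.1799 0.001 ]
1.575 [ 0.5177 -0.4036  0.0959] [2.9101 1.1799 0.001 ]
1.575 [ 0.5177 -0.4036  0.0959] [2.9101 1.1799 0.001 ]
1.575 [ 0.5177 -0.4036  0.0959] [2.9101 1.1799 0.001 ]
```

View pics/c4.png

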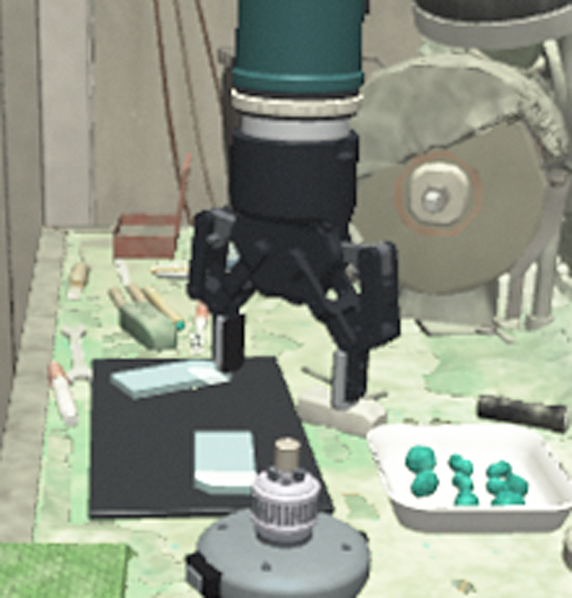

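The tips appear about 25 mm higher (or further back) than the state implies, at (327.7,201.5) and (373.8,215.8). I'll check whether the arm has settled.

```bash
python3 -c "
from h import *
np.set_printoptions(precision=4,suppress=True)
a=cv2.imread('pics/side1.png');b=snap('side','side2.png')['frame']
print('diff',np.abs(a.astype(int)-b).max(2)[60:300,240:460].mean())
q=bot.read_state();print(q['time'],q['tool_pos'],q['q'],q['joint_vel'])
w=.5*(np.array([327.7,201.5])+[373.8,215.8])
for y in (-.402,-.39,-.38,-.37,-.36,-.35): print(y,proj('side2',[.518,y,.108]))
t=cv2.imread('pics/top1.png')
cv2.imwrite('pics/c5.png',np.hstack([cv2.resize(t[100:300,240:440],(400,400)),cv2.resize(b[110:310,250:450],(400,400))]))
for z in (.2,.25,.3,.35):print(z,proj('top1',[.518,-.402,z]),proj('side2',[.518,-.402,z]))
"
```

```text
diff 3.588617424242424
1.625 [ 0.5183 -0.4039  0.0967] [-0.6999  0.3111  1.7506 -0.0001  1.0767  0.1005] [ 0.0053 -0.0112 -0.0088 -0.0018 -0.0023 -0.0004]
-0.402 [349.4973 222.9773]
-0.39 [348.5125 220.1915]
-0.38 [347.7125 217.9284]
-0.37 [346.9305 215.7164]
-0.36 [346.166  213.5539]
-0.35 [345.4184 211.4391]
0.2 [426.2334 166.3439] [351.5375 169.4837]
0.25 [434.6466 158.3235] [352.7183 138.5233]
0.3 [444.3441 149.0788] [353.9543 106.1139]
0.35 [455.6443 138.306 ] [355.2496  72.1513]
```

View pics/c5.png

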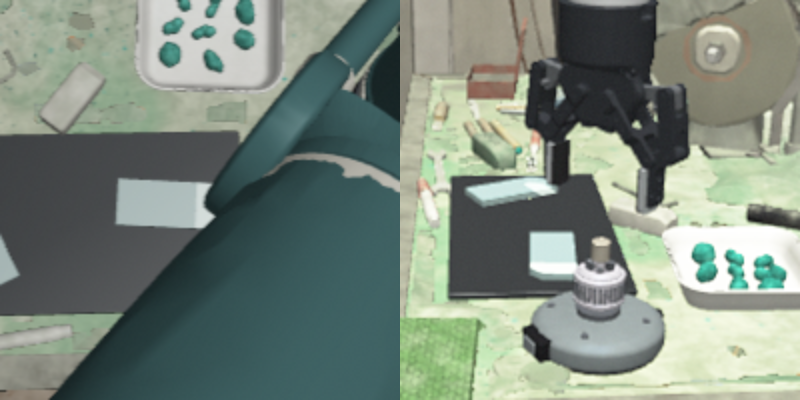

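```bash
python3 -c "
from h import *
for z in (.205,.218,.23,.242,.255):print(z,proj('side0',[.178,-.701,z]),proj('side0',[.154,-.607,z]))
s=cv2.imread('pics/side0.png');cv2.imwrite('pics/c6.png',np.hstack([cv2.resize(s[80:240,0:110],(412,600)),cv2.resize(cv2.imread('pics/side2.png')[150:270,310:390],(388,582))[:582].copy() if 0 else cv2.resize(cv2.imread('pics/side2.png')[150:270,312:390],(388,600),interpolation=cv2.INTER_CUBIC)]))
"
```

```text
0.205 [ 38.438031   258.20335686] [ 54.99427377 220.31233305]
0.218 [ 35.84886986 245.67304128] [ 52.95739315 209.47324518]
0.23 [ 33.41294051 233.88429512] [ 51.04689023 199.30666552]
0.242 [ 30.93164808 221.87601311] [ 49.10659467 188.98154685]
0.255 [ 28.19090566 208.61211578] [ 46.9701725  177.61275702]
```

View pics/c6.png

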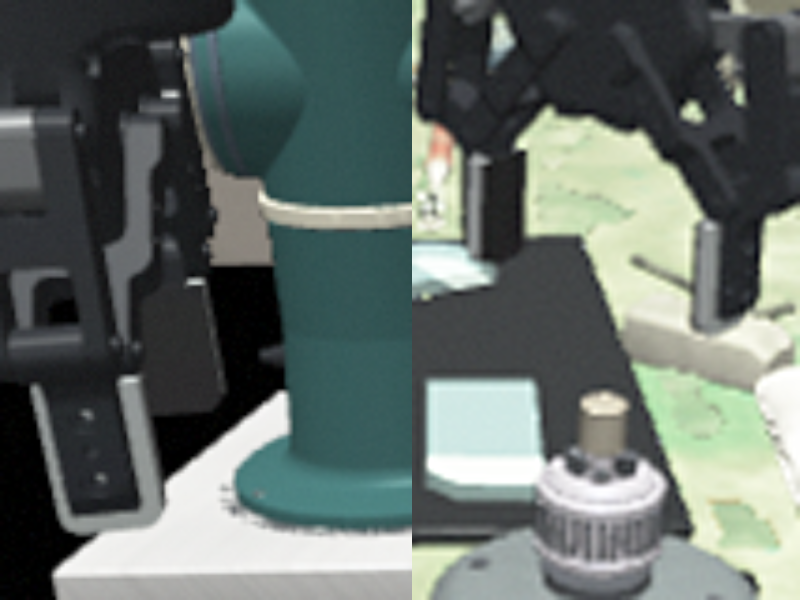

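At the start pose too, both open tips fit z = 0.242, which is 37 mm above the reported TCP instead of 13. So the real fingers sit about 24 mm higher than reported. I'll descend by the camera and check with the force reading.

Emit:
drive_tool --deltas '[{"hand": 1, "offset": [0, 0, -3], "angular": [0, 0, 0]}, {"hand": 1, "offset": [0, 0, -5.5], "angular": [0, 0, 0]}, {"hand": 1, "offset": [0, 0, -6.6], "angular": [0, 0, 0]}, {"hand": 1, "offset": [0, 0, -7.2], "angular": [0, 0, 0]}, {"hand": 1, "offset": [0, 0, -7.5], "angular": [0, 0, 0]}, {"hand": 1, "offset": [0, 0, -7.5], "angular": [0, 0, 0]}]'

```text
time: 2.38
tool_pos: [0.518, -0.4028, 0.0204]
tcp_rot: [2.91, 1.181, 0.001]
wrist_force: [-0.1, 0.3, 1.2]
width: 0.998
```

Emit:
drive_tool --deltas '[{"hand": 1, "offset": [0, 0, -0.2], "angular": [0, 0, 0]}, {"hand": 1, "offset": [0, 0, -0.4], "angular": [0, 0, 0]}, {"hand": 1, "offset": [0, 0, -0.4], "angular": [0, 0, 0]}]'

```text
time: 2.75
tool_pos: [0.5174, -0.4022, 0.0155]
tcp_rot: [-2.91, -1.182, 0.0]
wrist_force: [-0.1, -0.3, 0.8]
width: 1.001
```

```bash
python3 -c "
from h import *
s=snap('side','side3.png')['frame']
cv2.imwrite('pics/c7.png',cv2.resize(s[150:300,285:415],(520,600),interpolation=cv2.INTER_CUBIC))
q=bot.read_state();print(q['time'],q['tool_pos'],q['wrist_force'])
"
```

```text
2.8 [ 0.51747589 -0.402299    0.01556961] [0.18787084 0.17652888 0.03569573]
```

View pics/c7.png

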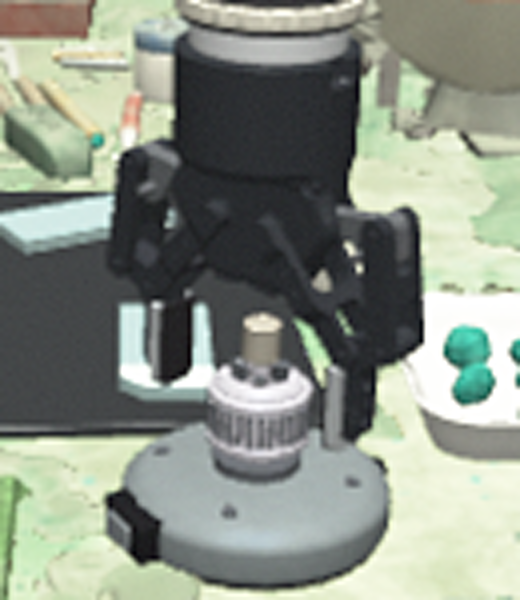

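Reported TCP 0.0155 without contact confirms it, as the tips would already be on the housing. The tips in the picture are at about z = 0.054 and straddle the sleeve. I'll go down 7 mm more and close.

Emit:
drive_tool --deltas '[{"hand": 1, "offset": [0, 0, -0.4], "angular": [0, 0, 0]}, {"hand": 1, "offset": [0, 0, -0.7], "angular": [0, 0, 0]}, {"hand": 0.7, "offset": [0, 0, -0.7], "angular": [0, 0, 0]}, {"hand": 0.6, "offset": [0, 0, -0.7], "angular": [0, 0, 0]}, {"hand": 0.4, "offset": [0, 0, -0.7], "angular": [0, 0, 0]}, {"hand": 0.4, "offset": [0, 0, -0.7], "angular": [0, 0, 0]}, {"hand": 0.4, "offset": [0, 0, -0.7], "angular": [0, 0, 0]}]' --force 60

```text
time: 3.68
tool_pos: [0.5182, -0.403, 0.0093]
tcp_rot: [2.909, 1.181, 0.001]
wrist_force: [1.4, -0.7, 2.1]
width: 0.503
```

It closed on the sleeve (opening 0.503, about 43 mm). Now I'll turn it clockwise.

Emit:
drive_tool --deltas '[{"hand": 0.3, "offset": [0, 0, 0], "angular": [0, 0, -5]}, {"hand": 0.3, "offset": [0, 0, 0], "angular": [0, 0, -12]}, {"hand": 0.3, "offset": [0, 0, 0], "angular": [0, 0, -20]}, {"hand": 0.3, "offset": [0, 0, 0], "angular": [0, 0, -28]}, {"hand": 0.3, "offset": [0, 0, 0], "angular": [0, 0, -36]}, {"hand": 0.3, "offset": [0, 0, 0], "angular": [0, 0, -44]}, {"hand": 0.3, "offset": [0, 0, 0], "angular": [0, 0, -50]}, {"hand": 0.3, "offset": [0, 0, 0], "angular": [0, 0, -50]}]'

```text
time: 4.68
tool_pos: [0.5176, -0.4015, 0.0092]
tcp_rot: [-3.136, 0.159, 0.001]
wrist_force: [-0.5, 3.8, 5.6]
width: 0.499
```

```bash
python3 -c "
from h import *
from scipy.spatial.transform import Rotation as Ro
q=bot.read_state();m=Ro.from_rotvec(q['tcp_rot']).as_matrix();print(q['torque'],q['wrist_force'],q['q'],np.degrees(np.arctan2(m[1,0],m[0,0])))"
```

```text
[ 0.14070473  0.159231   -0.11691341] [-0.48540939  3.83810886  5.5719829 ] [-6.98163190e-01  4.04325370e-01  1.80585157e+00  8.23793609e-04
  9.32445278e-01  9.73130680e-01] -5.7862142564001235
```

Emit:
drive_tool --deltas '[{"hand": 0.3, "offset": [0, 0, 0], "angular": [0, 0, -5]}, {"hand": 0.3, "offset": [0, 0, 0], "angular": [0, 0, -10]}, {"hand": 0.3, "offset": [0, 0, 0], "angular": [0, 0, -14]}, {"hand": 0.3, "offset": [0, 0, 0], "angular": [0, 0, -14]}]'

```text
time: 5.18
tool_pos: [0.5176, -0.401, 0.0092]
tcp_rot: [-3.093, 0.539, 0.001]
wrist_force: [-0.0, 4.3, 6.2]
width: 0.501
```

```bash
cat > st.py <<'E'
from h import *
from scipy.spatial.transform import Rotation as Ro
np.set_printoptions(precision=3,suppress=True)
q=bot.read_state();m=Ro.from_rotvec(q['tcp_rot']).as_matrix();print(q['torque'],q['wrist_force'],q['q'][5],q['joint_torque'][5],np.degrees(np.arctan2(m[1,0],m[0,0])),q['width'])
E
python3 st.py
```

```text
[ 0.317  0.085 -0.112] [-0.011  4.258  6.18 ] 1.2169958832961048 0.06170493783429265 -19.758351210346465 0.5010060139544905
```

Emit:
drive_tool --deltas '[{"hand": 0.3, "offset": [0, 0, 0], "angular": [0, 0, -3]}, {"hand": 0.3, "offset": [0, 0, 0], "angular": [0, 0, -6]}, {"hand": 0.3, "offset": [0, 0, 0], "angular": [0, 0, -6]}]'

```text
time: 5.55
tool_pos: [0.516, -0.3999, 0.0091]
tcp_rot: [-3.06, 0.698, 0.007]
wrist_force: [-3.7, 5.9, 9.1]
width: 0.499
```

```bash
python3 st.py
```

```text
[1.084 0.665 0.135] [-3.657  5.933  9.115] 1.3209743196946289 0.2205952350050211 -25.704281986747457 0.498703238623093
```

Emit:
drive_tool --deltas '[{"hand": 0.3, "offset": [0, 0, 0], "angular": [0, 0, -3]}, {"hand": 0.3, "offset": [0, 0, 0], "angular": [0, 0, -6]}, {"hand": 0.3, "offset": [0, 0, 0], "angular": [0, 0, -6]}]'

```text
time: 5.92
tool_pos: [0.5166, -0.3999, 0.0091]
tcp_rot: [-3.019, 0.857, 0.006]
wrist_force: [-2.6, 6.1, 9.1]
width: 0.493
```

```bash
python3 st.py
```

```text
[0.951 0.433 0.27 ] [-2.607  6.089  9.073] 1.4254608134952766 0.3218664787709713 -31.685341820694752 0.4929565755393229
```

Emit:
drive_tool --deltas '[{"hand": 0.3, "offset": [0, 0, 0], "angular": [0, 0, -3]}, {"hand": 0.3, "offset": [0, 0, 0], "angular": [0, 0, -6]}, {"hand": 0.3, "offset": [0, 0, 0], "angular": [0, 0, -6]}]' --force 90

```text
time: 6.3
tool_pos: [0.5169, -0.3998, 0.0092]
tcp_rot: [-2.975, 1.006, 0.006]
wrist_force: [-1.4, 8.0, 9.4]
width: 0.488
```

```bash
python3 st.py
```

```text
[1.16  0.257 2.113] [-1.426  7.952  9.378] 1.526235099998813 2.2091006487607956 -37.35275860436789 0.4883425678839975
```

Emit:
drive_tool --deltas '[{"hand": 0.3, "offset": [0, 0, 0], "angular": [0, 0, -3]}, {"hand": 0.3, "offset": [0, 0, 0], "angular": [0, 0, -6]}, {"hand": 0.3, "offset": [0, 0, 0], "angular": [0, 0, -6]}]'

```text
time: 6.68
tool_pos: [0.519, -0.4013, 0.0093]
tcp_rot: [-2.917, 1.164, -0.002]
wrist_force: [4.2, 4.8, 3.0]
width: 0.492
```

```bash
python3 st.py
```

```text
[ 0.483 -0.544  1.207] [4.224 4.843 3.042] 1.6329179734741668 1.3289696350693703 -43.51565780098194 0.49183399960393104
```

The torque jumped to 2.1 N m and then the grip slipped at 1.2, so the sleeve is at its stop. I'll release and lift.

Emit:
drive_tool --deltas '[{"hand": 0.7, "offset": [0, 0, 0], "angular": [0, 0, 0]}, {"hand": 1, "offset": [0, 0, 0], "angular": [0, 0, 0]}, {"hand": 1, "offset": [0, 0, 0], "angular": [0, 0, 0]}, {"hand": 1, "offset": [0, 0, 3], "angular": [0, 0, 0]}, {"hand": 1, "offset": [0, 0, 8], "angular": [0, 0, 0]}, {"hand": 1, "offset": [0, 0, 13], "angular": [0, 0, 0]}, {"hand": 1, "offset": [0, 0, 14], "angular": [0, 0, 10]}, {"hand": 1, "offset": [0, 0, 14], "angular": [0, 0, 20]}]'

```text
time: 7.68
tool_pos: [0.5184, -0.4036, 0.1513]
tcp_rot: [3.074, -0.639, 0.006]
wrist_force: [0.4, -1.1, -0.4]
width: 0.999
```

Emit:
drive_tool --deltas '[{"hand": 1, "offset": [-0.3, 2, 0], "angular": [0, 0, 10]}, {"hand": 1, "offset": [-0.7, 4.5, 0], "angular": [0, 0, 20]}, {"hand": 1, "offset": [-1, 7, 0], "angular": [0, 0, 30]}, {"hand": 1, "offset": [-1.4, 9.5, 0], "angular": [0, 0, 40]}, {"hand": 1, "offset": [-1.8, 12, 0], "angular": [0, 0, 50]}, {"hand": 1, "offset": [-2.1, 14, 0], "angular": [0, 0, 60]}, {"hand": 1, "offset": [-2.4, 15.9, 0], "angular": [0, 0, 70]}, {"hand": 1, "offset": [-2.4, 15.9, 0], "angular": [0, 0, 80]}]'

```text
time: 8.68
tool_pos: [0.4929, -0.2422, 0.1486]
tcp_rot: [-2.766, -1.489, 0.0]
wrist_force: [-0.5, -0.5, -0.3]
width: 0.996
```

Emit:
drive_tool --deltas '[{"hand": 1, "offset": [0, 0, 0], "angular": [0, 0, 10]}, {"hand": 1, "offset": [0, 0, -3], "angular": [0, 0, 20]}, {"hand": 1, "offset": [0, 0, -6], "angular": [0, 0, 30]}, {"hand": 1, "offset": [0, 0, -9], "angular": [0, 0, 30]}, {"hand": 1, "offset": [0, 0, -11], "angular": [0, 0, 30]}, {"hand": 1, "offset": [0, 0, -11], "angular": [0, 0, 30]}]'

```text
time: 9.43
tool_pos: [0.4915, -0.2426, 0.0367]
tcp_rot: [-2.291, -2.143, 0.002]
wrist_force: [0.4, 0.2, -0.0]
width: 1.002
```

```bash
python3 st.py; python3 -c "
from h import *
s=snap('side','side4.png')['frame']
cv2.imwrite('pics/c8.png',cv2.resize(s[150:300,250:410],(640,600),interpolation=cv2.INTER_CUBIC))
q=bot.read_state();print(q['time'],q['tool_pos'],q['wrist_force'])
for z in (.01,.02,.03,.04,.05):print(z,[proj('side4',[.4944+s*.0425,-.2435+s*.003,z]) for s in (-1,1)])
"
```

```text
[-0.037 -0.039  0.007] [ 0.438  0.214 -0.047] -0.4371030981919481 -0.0008073658136709128 86.17784378310337 1.0015845959600806
9.475 [ 0.49278965 -0.24322242  0.03815452] [-0.07798279  0.56714298  0.55451549]
0.01 [array([304.54994878, 238.48464287]), array([346.10413723, 236.35212815])]
0.02 [array([304.56642889, 233.93385041]), array([346.26555549, 231.85559161])]
0.03 [array([304.58302614, 229.35071173]), array([346.42810547, 227.32752935])]
0.04 [array([304.59974178, 224.73488071]), array([346.59179911, 222.76760867])]
0.05 [array([304.61657708, 220.08600631]), array([346.75664853, 218.17549216])]
```

View pics/c8.png

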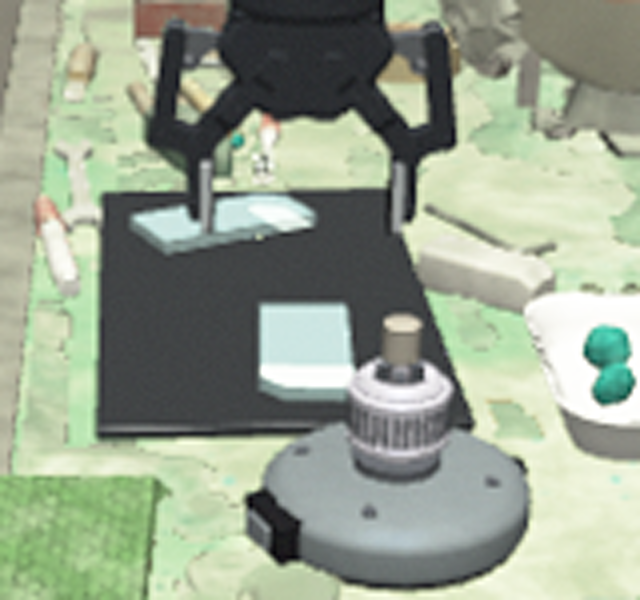

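The jaws are closed on the point, which stands upright with its head at crop (403,340). The open tips at (302,208) and (349,208) correspond to z ≈ 0.074 and are centred on the mount. I'll narrow the fingers and descend to feel the mat.

Emit:
drive_tool --deltas '[{"hand": 0.68, "offset": [0, 0, -1.5], "angular": [0, 0, 0]}, {"hand": 0.68, "offset": [0, 0, -3], "angular": [0, 0, 0]}, {"hand": 0.68, "offset": [0, 0, -4.3], "angular": [0, 0, 0]}, {"hand": 0.68, "offset": [0, 0, -5], "angular": [0, 0, 0]}, {"hand": 0.68, "offset": [0, 0, -5], "angular": [0, 0, 0]}, {"hand": 0.68, "offset": [0, 0, -5], "angular": [0, 0, 0]}]' --force 40

```text
time: 10.22
tool_pos: [0.4939, -0.2436, -0.011]
tcp_rot: [2.293, 2.146, 0.0]
wrist_force: [0.4, -0.1, -0.3]
width: 0.681
```

Emit:
drive_tool --deltas '[{"hand": 0.68, "offset": [0, 0, -0.2], "angular": [0, 0, 0]}, {"hand": 0.68, "offset": [0, 0, -0.4], "angular": [0, 0, 0]}, {"hand": 0.68, "offset": [0, 0, -0.4], "angular": [0, 0, 0]}]'

```text
time: 10.6
tool_pos: [0.4934, -0.2433, -0.0154]
tcp_rot: [-2.294, -2.146, 0.0]
wrist_force: [0.2, 0.1, -0.4]
width: 0.678
```

Emit:
drive_tool --deltas '[{"hand": 0.68, "offset": [0, 0, -0.2], "angular": [0, 0, 0]}, {"hand": 0.68, "offset": [0, 0, -0.2], "angular": [0, 0, 0]}]'

```text
time: 10.85
tool_pos: [0.4934, -0.2433, -0.0175]
tcp_rot: [-2.294, -2.146, 0.0]
wrist_force: [-0.5, 0.7, 0.5]
width: 0.68
```

Emit:
drive_tool --deltas '[{"hand": 0.68, "offset": [0, 0, -0.1], "angular": [0, 0, 0]}, {"hand": 0.68, "offset": [0, 0, -0.2], "angular": [0, 0, 0]}, {"hand": 0.68, "offset": [0, 0, -0.2], "angular": [0, 0, 0]}]'

```text
time: 11.22
tool_pos: [0.4935, -0.2433, -0.0195]
tcp_rot: [-2.294, -2.146, 0.0]
wrist_force: [-0.2, 0.8, 0.5]
width: 0.681
```

Emit:
drive_tool --deltas '[{"hand": 0.68, "offset": [0, 0, -0.1], "angular": [0, 0, 0]}, {"hand": 0.68, "offset": [0, 0, -0.1], "angular": [0, 0, 0]}]'

```text
time: 11.48
tool_pos: [0.4935, -0.2433, -0.0204]
tcp_rot: [-2.294, -2.146, 0.0]
wrist_force: [0.7, -0.2, 0.4]
width: 0.68
```

Emit:
drive_tool --deltas '[{"hand": 0.68, "offset": [0, 0, -0.1], "angular": [0, 0, 0]}, {"hand": 0.68, "offset": [0, 0, -0.1], "angular": [0, 0, 0]}]'

```text
time: 11.72
tool_pos: [0.4935, -0.2434, -0.0214]
tcp_rot: [-2.294, -2.146, 0.0]
wrist_force: [-0.1, -0.0, -0.1]
width: 0.682
```

Emit:
drive_tool --deltas '[{"hand": 0.68, "offset": [0, 0, -0.1], "angular": [0, 0, 0]}, {"hand": 0.68, "offset": [0, 0, -0.1], "angular": [0, 0, 0]}]'

```text
time: 11.98
tool_pos: [0.4935, -0.2433, -0.0224]
tcp_rot: [-2.294, -2.146, 0.0]
wrist_force: [-0.7, 0.5, 0.4]
width: 0.678
```

Emit:
drive_tool --deltas '[{"hand": 0.68, "offset": [0, 0, -0.1], "angular": [0, 0, 0]}, {"hand": 0.68, "offset": [0, 0, -0.1], "angular": [0, 0, 0]}]'

```text
time: 12.22
tool_pos: [0.4935, -0.2433, -0.0234]
tcp_rot: [-2.294, -2.146, 0.0]
wrist_force: [-0.2, -0.9, -0.3]
width: 0.679
```

Emit:
drive_tool --deltas '[{"hand": 0.68, "offset": [0, 0, -0.1], "angular": [0, 0, 0]}, {"hand": 0.68, "offset": [0, 0, -0.1], "angular": [0, 0, 0]}]'

```text
time: 12.48
tool_pos: [0.4936, -0.2434, -0.0242]
tcp_rot: [2.294, 2.146, 0.0]
wrist_force: [-1.0, 0.8, 0.5]
width: 0.682
```

Emit:
drive_tool --deltas '[{"hand": 0.68, "offset": [0, 0, -0.1], "angular": [0, 0, 0]}, {"hand": 0.68, "offset": [0, 0, -0.1], "angular": [0, 0, 0]}]'

```text
time: 12.72
tool_pos: [0.4937, -0.2434, -0.0242]
tcp_rot: [-2.294, -2.147, 0.0]
wrist_force: [-2.8, 2.0, 8.6]
width: 0.68
```

The mat is felt at reported z = -0.0242 (8.6 N). I'll back off 3.5 mm and close.

Emit:
drive_tool --deltas '[{"hand": 0.68, "offset": [0, 0, 0.35], "angular": [0, 0, 0]}, {"hand": 0.6, "offset": [0, 0, 0.35], "angular": [0, 0, 0]}, {"hand": 0.5, "offset": [0, 0, 0.35], "angular": [0, 0, 0]}, {"hand": 0.4, "offset": [0, 0, 0.35], "angular": [0, 0, 0]}, {"hand": 0.4, "offset": [0, 0, 0.35], "angular": [0, 0, 0]}, {"hand": 0.4, "offset": [0, 0, 0.35], "angular": [0, 0, 0]}]' --force 50

```text
time: 13.48
tool_pos: [0.4941, -0.2436, -0.0214]
tcp_rot: [2.293, 2.146, 0.001]
wrist_force: [-0.9, 1.2, 5.2]
width: 0.52
```

Emit:
drive_tool --deltas '[{"hand": 0.4, "offset": [0, 0, 1], "angular": [0, 0, 0]}, {"hand": 0.4, "offset": [0, 0, 3], "angular": [0, 0, 0]}, {"hand": 0.4, "offset": [0, 0, 5.5], "angular": [0, 0, 0]}, {"hand": 0.4, "offset": [0.7, -2, 7.6], "angular": [0, 0, 0]}, {"hand": 0.4, "offset": [1.4, -4, 7.6], "angular": [0, 0, 0]}, {"hand": 0.4, "offset": [2.1, -6, 7.6], "angular": [0, 0, 0]}, {"hand": 0.4, "offset": [2.8, -8.1, 7.6], "angular": [0, 0, 0]}, {"hand": 0.4, "offset": [2.8, -8.1, 7.6], "angular": [0, 0, 0]}]'

```text
time: 14.48
tool_pos: [0.5216, -0.3261, 0.0531]
tcp_rot: [-2.295, -2.144, 0.0]
wrist_force: [-1.0, -0.6, -0.7]
width: 0.517
```

Emit:
drive_tool --deltas '[{"hand": 0.4, "offset": [0, 0, 0], "angular": [0, 0, 0]}]'

```text
time: 14.6
tool_pos: [0.5208, -0.3241, 0.0531]
tcp_rot: [-2.293, -2.144, 0.0]
wrist_force: [0.8, 0.7, -1.1]
width: 0.519
```

```bash
python3 st.py; python3 -c "
from h import *
s=snap('side','side5.png')['frame'];t=snap('top','top5.png')['frame']
cv2.imwrite('pics/c9.png',np.hstack([cv2.resize(s[185:285,300:400],(500,500),interpolation=cv2.INTER_CUBIC),cv2.resize(t[140:240,380:440],(300,500),interpolation=cv2.INTER_CUBIC)]))
q=bot.read_state();print(q['time'],q['tool_pos'],q['wrist_force'])
P=q['tool_pos'];d=np.array([-.066,-.998]);n=np.array([-d[1],d[0]])
for z in(.0835,.0915):
  for a,b in((50,23),(50,-11),(38,-23),(50,0)):
    w=P[:2]+d*a/1000+n*b/1000; print(z,a,b,w,(proj('side5',[*w,z])-[300,185])*5)
"
```

```text
[ 0.034 -0.02   0.018] [ 0.791  0.732 -1.109] -0.530580674224197 -0.0038828939432278275 86.16240927602237 0.5191106638603661
14.7 [ 0.52094737 -0.32368613  0.05349418] [ 0.10191537  0.14420059 -1.52700421]
0.0835 50 23 [ 0.54060137 -0.37510413] [299.19529667 223.85100456]
0.0835 50 -11 [ 0.50666937 -0.37286013] [200.78094914 223.19478996]
0.0835 38 -23 [ 0.49548537 -0.36009213] [164.61484306 209.14327725]
0.0835 50 0 [ 0.51764737 -0.37358613] [232.64596522 223.40726192]
0.0915 50 23 [ 0.54060137 -0.37510413] [300.18419165 202.50730783]
0.0915 50 -11 [ 0.50666937 -0.37286013] [201.44590575 201.8239811 ]
0.0915 38 -23 [ 0.49548537 -0.36009213] [165.15323894 188.00452108]
0.0915 50 0 [ 0.51764737 -0.37358613] [233.41589106 202.04523211]
```

View pics/c9.png

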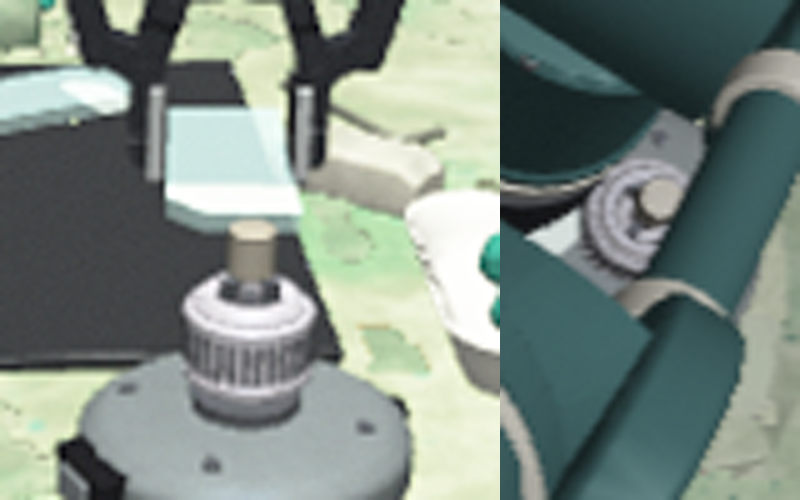

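The mount is held and its frosted end faces the head, matching the prediction within about 1 mm on the right. The left part of the front edge looks a little low, so I'll check its slope numerically.

```bash
python3 -c "
from h import *
s=cv2.imread('pics/side5.png').astype(int)
for c in range(332,363,3): print(c,[tuple(s[r,c]) and int(s[r,c].mean()) for r in range(202,235)])
t='side5'
P=np.array([.5209,-.3237])
def fit(yaw,roll,dx=0,dz=0):
  from scipy.spatial.transform import Rotation as Ro
  R=Ro.from_euler('zx',[yaw,roll],degrees=True).as_matrix()
  return [proj(t,np.array([P[0],P[1],.0875])+R@np.array([a,b,c])/1000).round(1).tolist() for a,b,c in((50,23,4),(50,-11,4),(38,-23,4),(28,23,4),(28,-23,4),(50,23,-4),(50,-11,-4),(38,-23,-4))]
for y in(-94,-91):
  for r in (0,3,-3): print(y,r,fit(y,r))
"
```

```text
332 [127, 156, 129, 129, 128, 120, 106, 107, 108, 109, 108, 106, 104, 106, 106, 102, 100, 114, 100, 53, 54, 62, 63, 66, 63, 68, 64, 66, 67, 68, 66, 69, 69]
335 [66, 69, 65, 60, 150, 231, 224, 223, 222, 223, 223, 222, 222, 222, 221, 222, 222, 222, 221, 231, 249, 255, 253, 194, 139, 144, 138, 98, 66, 67, 68, 67, 67]
338 [69, 64, 66, 59, 148, 230, 222, 221, 221, 222, 221, 220, 221, 221, 221, 221, 220, 220, 219, 229, 249, 253, 253, 254, 231, 152, 148, 143, 111, 63, 65, 68, 70]
341 [68, 67, 67, 58, 150, 229, 223, 220, 221, 221, 220, 222, 220, 221, 221, 221, 221, 221, 220, 229, 248, 253, 253, 253, 254, 228, 147, 151, 145, 105, 64, 68, 69]
344 [69, 69, 65, 61, 147, 230, 222, 221, 221, 220, 222, 221, 222, 222, 222, 221, 222, 220, 220, 230, 249, 253, 252, 253, 254, 234, 147, 153, 143, 103, 63, 66, 67]
347 [57, 61, 63, 58, 147, 229, 223, 222, 221, 220, 220, 221, 222, 222, 221, 220, 221, 222, 220, 230, 249, 253, 252, 253, 253, 232, 151, 186, 217, 204, 163, 117, 123]
350 [214, 218, 222, 218, 221, 238, 229, 225, 220, 220, 221, 221, 221, 220, 221, 220, 221, 220, 220, 229, 248, 253, 253, 253, 254, 
[... 814 characters left out ...]
229.6], [332.8, 226.8]]
-94 3 [[359.8, 227.0], [340.1, 226.8], [332.9, 223.6], [358.8, 221.5], [332.7, 221.1], [359.6, 231.2], [340.0, 230.9], [332.8, 227.7]]
-94 -3 [[359.9, 224.0], [340.2, 223.9], [332.9, 221.5], [358.8, 219.7], [332.7, 219.6], [359.8, 228.4], [340.1, 228.3], [332.9, 225.8]]
-91 0 [[361.3, 225.2], [341.7, 225.5], [334.1, 222.9], [359.6, 220.3], [333.6, 220.6], [361.1, 229.5], [341.6, 229.8], [334.0, 227.1]]
-91 3 [[361.3, 226.7], [341.7, 226.9], [334.1, 223.9], [359.5, 221.2], [333.6, 221.4], [361.0, 230.8], [341.5, 231.1], [334.0, 228.1]]
-91 -3 [[361.4, 223.8], [341.7, 224.0], [334.1, 221.8], [359.6, 219.5], [333.6, 219.8], [361.2, 228.1], [341.6, 228.4], [334.0, 226.1]]
```

```bash
python3 -c "
from h import *
from scipy.optimize import least_squares
s=cv2.imread('pics/side5.png').astype(float).mean(2)
def cross(c,r0,r1,lv,up):
  v=s[:,c]
  for r in range(r0,r1):
    if (v[r]-lv)*(v[r+1]-lv)<=0: return r+(lv-v[r])/(v[r+1]-v[r])
cols=[338,341,344]
O=np.array([[cross(c,203,210,143,1),cross(c,219,224,236,1),cross(c,224,229,200,0),cross(c,228,233,105,0)] for c in cols]);print(O)
o=O[1:].mean(0)
from scipy.spatial.transform import Rotation as Ro
def model(p):
  y,z,pt=p;R=Ro.from_euler('zx',[-94,pt],degrees=True).as_matrix()
  return [proj('side5',np.array([.5209,y,z])+R@np.array([a,-8,c])/1000)[1] for a,c in((-50,4),(28,4),(50,4),(50,-4))]
r=least_squares(lambda p:np.array(model(p))-o,[-.3237,.0875,0],x_scale=[.01,.01,1]);J=np.linalg.inv(r.jac.T@r.jac);print(r.x,r.fun,np.sqrt(np.diag(J))*.25)
# same fit on mount as it lay in side0 as reference
"
```

```text
[[205.94339623 221.33898305 226.39915966 230.13194444]
 [205.92363636 221.33333333 227.35123967 231.00813008]
 [205.94980695 221.29824561 227.39382239 230.95798319]]
[-0.30526302  0.07755767  0.97055475] [-0.13270047  0.55543427 -0.47230868  0.04971281] [0.04855177 0.01975796 1.60085106]
```

```bash
cat > pit.py <<'E'
from h import *
from scipy.optimize import least_squares
from scipy.spatial.transform import Rotation as Ro
def run(f,x,y,z,cols,w=4):
  s=cv2.imread('pics/'+f+'.png').astype(float).mean(2)
  K=((-50,4),(28,4),(50,4),(50,-4))
  def model(p):
    R=Ro.from_euler('zx',[-94,p[1]],degrees=True).as_matrix()
    return np.array([proj(f,np.array([x,y,p[0]])+R@np.array([a,-8,c])/1000)[1] for a,c in K])
  m0=model([z,0]); sg=[1,1,-1,-1]; o=[]
  for k in range(4):   # strongest gradient of the expected sign near the prediction, subpixel
    g=np.mean([np.diff(cv2.GaussianBlur(s[:,c:c+1],(1,5),0)[:,0]) for c in cols],0)*sg[k]
    r=np.arange(int(m0[k])-w,int(m0[k])+w+1); r=r[np.argmax(g[r])]+np.arange(-1,2); q=np.clip(g[r],0,None); o.append((r*q).sum()/q.sum()+.5)
  o=np.array(o); r=least_squares(lambda p:model(p)-o,[z,0],x_scale=[.01,1]); print(f,o.round(2),m0.round(2),r.x,r.fun.round(2))
if __name__=='__main__':
  run('side5',.5209,-.3237,.0875,[341,343,345],3)
  run('side5',.5209,-.3217,.0875,[341,343,345],3)
  run('side4',.4944,-.2435,.011,range(320,332,2),3)
  run('side0',.4944,-.2435,.011,range(320,332,2),3)
E
python3 pit.py
```

```text
side5 [205.7  221.44 227.46 227.46] [204.78 220.45 225.37 229.64] [ 0.08627582 -0.91572141] [ 0.05 -0.6  -1.88  2.43]
side5 [205.7  221.44 227.46 227.46] [204.41 220.01 224.91 229.18] [ 0.08546528 -0.85524273] [ 0.05 -0.59 -1.87  2.42]
side4 [225.52 240.65 246.53 246.53] [225.37 241.   245.86 249.62] [ 0.01188243 -1.45861855] [ 0.01 -0.4  -1.71  2.1 ]
side0 [225.52 240.67 246.52 246.52] [225.37 241.   245.86 249.62] [ 0.01187578 -1.47973684] [ 0.02 -0.43 -1.7   2.11]
```

Compared with the mount lying flat, the tilt is about 0.7°, so it is level. It sits roughly 1–2 mm low and the head is about 1 mm further in +x. I'll correct both and approach.

Emit:
drive_tool --deltas '[{"hand": 0.4, "offset": [0.1, -0.3, 0.1], "angular": [0, 0, 0]}, {"hand": 0.4, "offset": [0.1, -0.7, 0.1], "angular": [0, 0, 0]}, {"hand": 0.4, "offset": [0.1, -1.1, 0.1], "angular": [0, 0, 0]}, {"hand": 0.4, "offset": [0.1, -1.4, 0.1], "angular": [0, 0, 0]}, {"hand": 0.4, "offset": [0.1, -1.5, 0.1], "angular": [0, 0, 0]}, {"hand": 0.4, "offset": [0.1, -1.5, 0.1], "angular": [0, 0, 0]}]'

```text
time: 15.45
tool_pos: [0.5225, -0.3394, 0.0551]
tcp_rot: [-2.294, -2.146, -0.0]
wrist_force: [-0.1, 0.7, -0.1]
width: 0.519
```

Emit:
drive_tool --deltas '[{"hand": 0.4, "offset": [0, -0.1, 0], "angular": [0, 0, 0]}, {"hand": 0.4, "offset": [0, -0.2, 0], "angular": [0, 0, 0]}, {"hand": 0.4, "offset": [0, -0.2, 0], "angular": [0, 0, 0]}]'

```text
time: 15.82
tool_pos: [0.5226, -0.3414, 0.0552]
tcp_rot: [-2.294, -2.146, 0.0]
wrist_force: [-0.2, -0.4, -1.3]
width: 0.518
```

Emit:
drive_tool --deltas '[{"hand": 0.4, "offset": [0, -0.1, 0], "angular": [0, 0, 0]}, {"hand": 0.4, "offset": [0, -0.1, 0], "angular": [0, 0, 0]}]'

```text
time: 16.08
tool_pos: [0.5226, -0.3424, 0.0552]
tcp_rot: [2.294, 2.146, -0.0]
wrist_force: [0.1, -0.2, -0.7]
width: 0.52
```

Emit:
drive_tool --deltas '[{"hand": 0.4, "offset": [0, -0.1, 0], "angular": [0, 0, 0]}, {"hand": 0.4, "offset": [0, -0.1, 0], "angular": [0, 0, 0]}]'

```text
time: 16.32
tool_pos: [0.5226, -0.3435, 0.0552]
tcp_rot: [2.294, 2.146, 0.0]
wrist_force: [1.1, -0.2, -1.1]
width: 0.519
```

Emit:
drive_tool --deltas '[{"hand": 0.4, "offset": [0, -0.05, 0], "angular": [0, 0, 0]}, {"hand": 0.4, "offset": [0, -0.05, 0], "angular": [0, 0, 0]}]'

```text
time: 16.58
tool_pos: [0.5225, -0.3439, 0.0552]
tcp_rot: [-2.294, -2.147, 0.0]
wrist_force: [-0.6, -0.3, -0.1]
width: 0.524
```

Emit:
drive_tool --deltas '[{"hand": 0.4, "offset": [0, -0.05, 0], "angular": [0, 0, 0]}, {"hand": 0.4, "offset": [0, -0.05, 0], "angular": [0, 0, 0]}]'

```text
time: 16.82
tool_pos: [0.5225, -0.3444, 0.0552]
tcp_rot: [2.294, 2.147, -0.0]
wrist_force: [-0.4, 1.0, -0.6]
width: 0.519
```

Emit:
drive_tool --deltas '[{"hand": 0.4, "offset": [0, -0.05, 0], "angular": [0, 0, 0]}, {"hand": 0.4, "offset": [0, -0.05, 0], "angular": [0, 0, 0]}]'

```text
time: 17.08
tool_pos: [0.5225, -0.3449, 0.0552]
tcp_rot: [-2.294, -2.146, -0.0]
wrist_force: [0.1, 0.1, -0.2]
width: 0.521
```

Emit:
drive_tool --deltas '[{"hand": 0.4, "offset": [0, -0.05, 0], "angular": [0, 0, 0]}, {"hand": 0.4, "offset": [0, -0.05, 0], "angular": [0, 0, 0]}]'

```text
time: 17.32
tool_pos: [0.5225, -0.345, 0.0551]
tcp_rot: [-2.294, -2.146, -0.0]
wrist_force: [0.2, 1.1, -0.9]
width: 0.522
```

Emit:
drive_tool --deltas '[{"hand": 0.4, "offset": [0, -0.05, 0], "angular": [0, 0, 0]}, {"hand": 0.4, "offset": [0, -0.05, 0], "angular": [0, 0, 0]}]'

```text
time: 17.58
tool_pos: [0.5225, -0.3453, 0.0551]
tcp_rot: [-2.293, -2.146, -0.001]
wrist_force: [-0.3, 3.3, -0.5]
width: 0.522
```

Contact at about 3 N. I'll hold and take the last look.

Emit:
drive_tool --deltas '[{"hand": 0.4, "offset": [0, 0, 0], "angular": [0, 0, 0]}, {"hand": 0.4, "offset": [0, 0, 0], "angular": [0, 0, 0]}]'

```text
time: 17.82
tool_pos: [0.5225, -0.3455, 0.0551]
tcp_rot: [-2.293, -2.146, -0.0]
wrist_force: [1.4, 3.7, 0.6]
width: 0.519
```

```bash
python3 st.py; python3 -c "
from h import *
s=snap('side','side6.png')['frame']
cv2.imwrite('pics/c10.png',cv2.resize(s[195:275,310:400],(675,600),interpolation=cv2.INTER_CUBIC))
q=bot.read_state();print(q['time'],q['tool_pos'],q['wrist_force'])"
```

```text
[ 0.632 -0.022 -0.039] [1.359 3.744 0.599] -0.5580788071229287 -0.0014857973292237148 86.1962914407977 0.5187255313678159
17.875 [ 0.52249509 -0.34552704  0.05510019] [0.2881772  4.54519885 0.36630161]
```

View pics/c10.png

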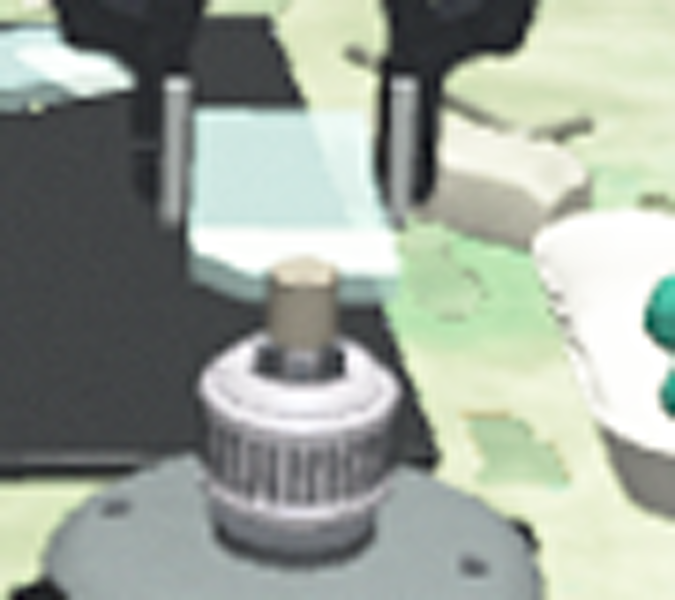

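The mount's end touches the head (304,305), well above the jaws. The middle of the edge is within about 1 mm of the head's axis and the push is about 4 N. I'm handing in.

```bash
python3 -c "
from h import *
print(bot.finish_job()); q=bot.read_state();print(q['time'],q['wrist_force'],q['width'])"
```

```text
the job is handed in; nothing more can be done
None
the job is handed in; nothing more can be done
```

The job was handed in at about 18 s, with the mount still held lightly against the grinding point. No verdict was reported, and the push could not be read again after hand-in.

- **Sleeve:** I turned the sleeve clockwise until the torque jumped from about 0.3 to 2.1 N m. It then fell to 1.2 as the fingers slipped on the sleeve, which I took as the stop. I released it, and the next picture showed the jaws closed on an upright point.
- **Mount:** I picked up the label-up mount, the one nearer the grinder with its cut corner on the right. The finished mount was not touched.
- **Final pose:**
  - The middle of the frosted end edge is within about 1 mm of the head's axis.
  - The mount is level to about 1°, with its underside roughly 7–8 mm above the jaw tops.
  - The push was 3.7–4.5 N, with the grip set at 50 N.

**What disagreed:** the reported tool height did not match the pictures. The fingers really sit about 24 mm higher than the reported TCP implies, confirmed when they touched the mat, so I set heights by camera and touch instead. The image fit for the mount's height and tilt was rough, about ±2 mm and 1°.

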